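# Find the full reagent bottle by weight and stand it in the issue tray

### The job

Three identical amber bottles with black caps stand on the lab bench: two are empty and one is full. Lift them to feel which one is full, and stand that one upright inside the blue tray; any empty bottle you picked up goes back upright where it stood. They are glass: set every bottle down, do not drop it.

Things in the scene. Friction and masses are not known exactly. Their poses are not given: they have to be found in the camera images.
- amber_p_mid (a point): one of three bottles of identical look: squat round dark-amber bottle with a white paper band and a flat black screw cap, closed. 56 mm body diameter up to 56 mm height, then a shoulder and a 48 mm diameter cap from 67 mm to the top at 85 mm. Rigid, stands upright on the bench. This point is its centre, on its axis half-way up (42.5 mm above its underside); z points up its axis. An empty bottle weighs 130 to 170 g, the full one 400 to 540 g; only lifting tells which is which.
- amber_q_mid (a point): another of the three identical bottles, the same in every size and point as amber_p_mid; it may be the full one or an empty one (130 to 170 g empty, 400 to 540 g full).
- amber_r_mid (a point): another of the three identical bottles, the same in every size and point as amber_p_mid; it may be the full one or an empty one (130 to 170 g empty, 400 to 540 g full).
- tray_floor (a point): shallow open blue plastic tray, fixed to the bench, 160 mm (its x) by 130 mm (its y) outside, 15 mm high, walls 5 mm thick, floor 5 mm thick. This point is the centre of the inner floor, 5 mm above the bench; x and y run along the tray's sides, z up. A stoppered conical flask 110 mm high stands somewhere among the bottles and the tray; anything carried across should clear it.

How it is judged:
By the outcome, as a careful person would: the job done as asked, in the order asked, and still so for the second after the job is handed in, with the robot touching nothing.
It also fails if it takes over 64 s, if anything falls off the work surface, if the arm or the gripper's body presses on something with over 40 N, if the wrist force passes 120 N, or if a joint passes its speed limit or range.

### The arm

A 6-joint arm with a two-finger parallel gripper is mounted at the origin on the work surface. World frame = base frame: x ahead of the robot, y to its left, z up, the work surface at z = 0. Lengths are in m, angles in degrees, forces in N, time in s.
With the tool pointing down it reaches from about 0.375 to 0.9 m from the base axis. Payload 3.1 kg.
Tool frame: the origin (TCP) lies at the very end of the fingers, on their centre line; the grasp point (between the pads) lies 19 mm behind it; z points along the fingers, y is the line along which they close (so a half turn about z gives the same grasp; the last joint's range is limited). The gripper opens to 87 mm and grips with 3 to 60 N. Pads are 19 mm wide; open, the fingers measure 117 mm over their backs; the gripper's body (75 mm by 190 mm) begins 51 mm behind the grasp point.
Start: joints at [-84.253, 30.224, 82.088, -0, 67.689, -10.227], TCP at [0.172, -0.601, 0.223] pointing down, gripper open.
Joint ranges: [-176.69, 176.69], [-43.24, 126.21], [12.49, 139.97], [-82, 262], [0, 151.66], [-163.58, 163.58]. Speed limits (degrees/s): [159.86, 159.86, 180, 180, 180, 180].

### API

Orientations are given as a 3x3 rotation matrix whose columns are the frame's x, y, z axes.
In Python, from rig import readout, cams, bot gives the robot as it stands.
- The arm moves only by the shell command python3 -m inch 'ROWS'. ROWS is JSON, a list of rows, each a list of 5 numbers: the shift along the world's x, y, z in cm, then the turn about the world's z in degrees, then the finger opening in cm, from 0 to 8.7. In form: [[dx, dy, dz, twist, fingers], ...]. A call has 1 to 10 rows; each row is the pose to reach, as a shift and turn from the pose commanded when the call began; what a row does not reach only later rows make up. A row lasts 1/12 s, in which the tool goes at most 41.7 mm and 7.16 degrees, less where a joint would pass 70% of its speed; a pose out of reach is approached as far as the arm can. A call with a gripper value outside its range is refused whole. The fingers move at their own pace and stop on an object; the grip force is fixed at half the most. Time passes only in rows, so rows that repeat a pose let the fingers close. It gives the time, the measured TCP pose, the force, the opening and the grip force at its end, in the units of the state.
- readout.read_state(): the state, without advancing time (a new reading comes with each control period).
- cams.capture(name): name is "side" or "top"; returns a dict with "image" (384x512x3 uint8, blue, green, red), "intrinsics" (3x3 intrinsics, pixels), "xyz" and "rotation" of the camera in the world. Camera axes: x right, y down, z forward; pixel columns grow to the right and rows downward; lengths in m; the calibration is good to about 2 mm. A picture is of the moment at which its call begins. There is no depth.
- bot.hand_in(): hands the job in; it is judged then, once.
The state is a dict: "time_s": time; "joint_positions": joint angles; "qvel": joint speeds; "tau": joint torques, N m; "position": TCP position; "tcp_rot": TCP orientation; "force": force on the tool from outside, world axes, zero at the start; "moment": the same for the moment, N m; "opening": opening from 0.0 (shut) to 1.0 (fully open); "grasp_force": force on a finger pad.
Only numpy, scipy, OpenCV 4.12 (cv2) and the standard library are available. Lean on these libraries where they do the work, as an engineer would, in place of code of your own. Each camera call takes 0.05 s, during which the arm holds its last target. There are 200 camera calls.

## Working session

There is one attempt and no reset: what is moved stays moved. The work goes in short steps, Python scripts to look and compute and a shell command to move; the robot and the scene stay as the last step left them, time stands still between calls to the robot, and variables do not carry over. Pictures are saved under pics/ and viewed, at most 10 in all, crops included, and the job is handed in when it is done.

```bash
mkdir -p pics
python3 - <<'E'
from rig import readout,cams,bot
import cv2,numpy as np
for n in("top","side"):
    c=cams.capture(n); cv2.imwrite(f"pics/{n}0.png",c["image"]); np.savez(f"{n}0.npz",**c)
    print(n,c["intrinsics"],c["xyz"],c["rotation"])
s=readout.read_state();print(s)
E
```

```text
top [[350.22806094   0.         259.50216249]
 [  0.         350.22806094 196.56606434]
 [  0.           0.           1.        ]] [ 0.48380214 -0.00181277  0.92406867] [[ 1.82272896e-02 -9.98783056e-01  4.58276521e-02]
 [-9.99833764e-01 -1.82291254e-02  3.77893333e-04]
 [ 4.57964561e-04 -4.58269219e-02 -9.98949290e-01]]
side [[393.87663485   0.         252.71811212]
 [  0.         393.87663485 189.56169776]
 [  0.           0.           1.        ]] [0.15420081 0.80556609 0.62000706] [[-9.10976924e-01 -2.15814370e-01  3.51489974e-01]
 [-4.12457319e-01  4.76527422e-01 -7.76402329e-01]
 [ 6.41684944e-05 -8.52259218e-01 -5.23119701e-01]]
{'time_s': 0.1, 'joint_positions': array([-8.42525014e+01,  3.02744137e+01,  8.21489289e+01, -2.83489934e-03,
        6.76890086e+01, -1.02310778e+01]), 'qvel': array([-0.01859959,  0.0010945 , -0.20251239,  0.12514495,  0.06723674,
        0.08476165]), 'tau': array([-6.18926988e-04, -4.40986347e+01, -1.77151144e+01,  6.34610583e-02,
        5.34216268e-02, -3.97436929e-05]), 'position': array([ 0.17195666, -0.60019396,  0.22166183]), 'tcp_rot': array([[ 9.61359546e-01,  2.75295776e-01, -2.41917281e-04],
       [ 2.75295715e-01, -9.61357624e-01,  1.94645405e-03],
       [ 3.03281556e-04, -1.93784097e-03, -9.99998076e-01]]), 'force': array([-0.19501035, -0.99497529,  0.25850965]), 'moment': array([-0.02600966,  0.04731954, -0.01796958]), 'grasp_force': 0.0, 'opening': 0.9982987656944893}
```

View pics/top0.png

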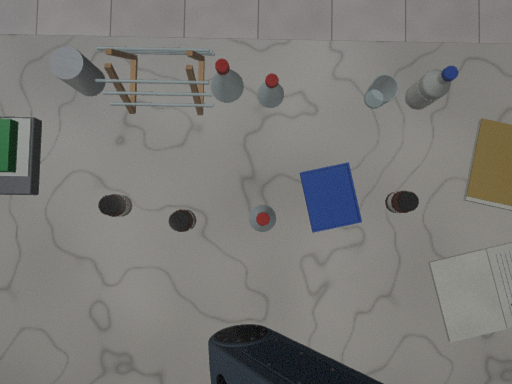

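View pics/side0.png

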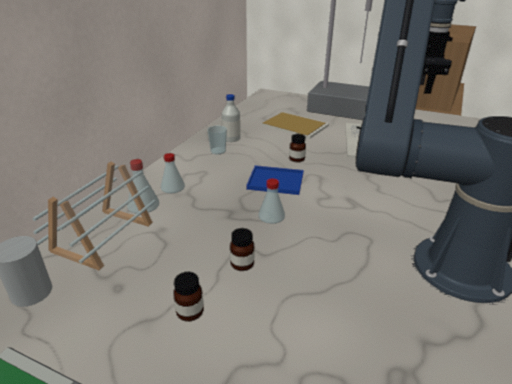

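The top view shows black caps near (110,205), (181,220) and (406,202), a flask at (263,218) and the tray around (330,197). The side view agrees.

```bash
cat > h.py <<'E'
import cv2,numpy as np
def ray(c,u,v,z):
    d=c["rotation"]@np.linalg.solve(c["intrinsics"],[u,v,1.]); p=c["xyz"]
    return p+d*(z-p[2])/d[2]
def proj(c,p):
    q=c["intrinsics"]@(c["rotation"].T@(np.array(p)-c["xyz"])); return q[:2]/q[2]
def blobs(m,amin):
    m=cv2.morphologyEx(m.astype(np.uint8)*255,cv2.MORPH_OPEN,np.ones((2,2)))
    return [k for k in cv2.findContours(m,cv2.RETR_EXTERNAL,cv2.CHAIN_APPROX_NONE)[0] if cv2.contourArea(k)>amin]
E
python3 - <<'E'
from h import *
c=np.load("top0.npz"); s=np.load("side0.npz")
im=c["image"].astype(int); b,g,r=im[...,0],im[...,1],im[...,2]
def show(img,x,y,w,h): return cv2.resize(img[y:y+h,x:x+w],(260,200),interpolation=cv2.INTER_NEAREST)
cv2.imwrite("pics/crop1.png",np.hstack([show(c["image"],90,185,52,40),show(c["image"],160,200,52,40),show(c["image"],380,182,52,40)]))
for k in blobs((im.max(2)<75),60):
    if k[:,0,1].min()>300: continue
    (u,v),R=cv2.minEnclosingCircle(k); p=ray(c,u,v,.085)
    print("dark",u,v,R,cv2.boundingRect(k),p.round(4))
for k in blobs((b>r+60)&(b>g+40),500):
    q=cv2.minAreaRect(k); P=np.array([ray(c,*x,.015) for x in cv2.boxPoints(q)]); print("tray",q,P.round(3),P.mean(0).round(4),np.linalg.norm(np.diff(P,axis=0),axis=1))
for k in blobs((r>g+70)&(r>b+70),20):
    (u,v),R=cv2.minEnclosingCircle(k);print("red",u,v,R,ray(c,u,v,.11).round(3))
im=s["image"].astype(int)
for k in blobs(im.max(2)<75,60):
    print("sdark",cv2.boundingRect(k)) if cv2.contourArea(k)<1500 else 0
E
```

```text
dark 183.0 221.0 13.341764450073242 (170, 211, 27, 22) [0.4605 0.1803 0.085 ]
dark 113.13461303710938 206.0 13.472969055175781 (100, 196, 27, 21) [0.4933 0.3486 0.085 ]
dark 405.5 202.64285278320312 13.59969425201416 (392, 192, 28, 22) [ 0.5141 -0.3516  0.085 ]
dark 12.5 146.59803771972656 25.642051696777344 (9, 121, 10, 52) [0.6321 0.5967 0.085 ]
dark 34.5 157.0657958984375 38.095436096191406 (31, 119, 12, 77) [0.6077 0.5424 0.085 ]
dark 91.5 75.5 19.039531707763672 (82, 58, 24, 36) [0.8101 0.4131 0.085 ]
dark 125.0 55.0 12.649210929870605 (113, 51, 25, 9) [0.8625 0.3334 0.085 ]
tray ((331.56829833984375, 197.98536682128906), (60.693599700927734, 49.588558197021484), 77.90524291992188) [[ 0.588 -0.108  0.015]
 [ 0.617 -0.235  0.015]
 [ 0.463 -0.269  0.015]
 [ 0.434 -0.143  0.015]] [ 0.5255 -0.1887  0.015 ] [0.12960792 0.15764268 0.12860453]
red 263.311767578125 219.57058715820312 5.90117883682251 [ 0.468 -0.011  0.11 ]
red 272.25 80.625 5.427173614501953 [ 0.796 -0.027  0.11 ]
red 222.31817626953125 66.13636016845703 5.794440269470215 [0.829 0.092 0.11 ]
sdark (178, 310, 26, 12)
sdark (175, 273, 28, 35)
sdark (232, 263, 23, 9)
sdark (231, 229, 24, 29)
sdark (291, 135, 16, 17)
sdark (385, 47, 23, 77)
sdark (400, 0, 16, 41)
```

View pics/crop1.png

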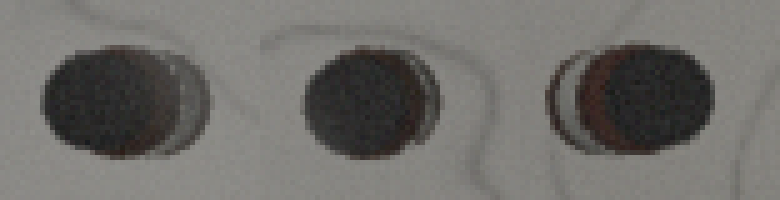

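The crop resolves the cap discs, left to right, at about (108.4,205.2), (179,220.4) and (408.8,201.6). I'll check these against the side view while moving above the right bottle.

```bash
python3 - <<'E'
from h import *
c=np.load("top0.npz"); s=np.load("side0.npz")
for u,v in[(108.4,205.2),(179,220.4),(408.8,201.6)]:
    p=ray(c,u-.4,v-.4,.085); print(p.round(4),proj(s,p).round(1),np.linalg.norm(p[:2]).round(3))
E
python3 -m inch '[[34.3,24.1,0,0,8.7],[34.3,24.1,0,0,8.7],[34.3,24.1,0,0,8.7],[34.3,24.1,0,0,8.7],[34.3,24.1,0,0,8.7],[34.3,24.1,0,0,8.7],[34.3,24.1,0,0,8.7],[34.3,24.1,0,0,8.7],[34.3,24.1,0,0,8.7],[34.3,24.1,0,0,8.7]]'
```

```text
[0.4959 0.361  0.085 ] [185.1 279.6] 0.613
[0.4627 0.1909 0.085 ] [240.2 233.5] 0.501
[ 0.5177 -0.3586  0.085 ] [297.5 136.3] 0.63
time_s: 0.93
position: [0.5142, -0.3596, 0.2221]
tcp_rot: [[0.961, 0.275, -0.001], [0.275, -0.961, 0.001], [-0.001, -0.001, -1.0]]
force: [-0.4, -0.2, -0.3]
opening: 1.001
grasp_force: 0.0
```

```bash
python3 -m inch '[[0.1,0.1,-4,0,8.7],[0.1,0.1,-8,0,8.7],[0.1,0.1,-12,0,8.7],[0.1,0.1,-15,0,8.7],[0.1,0.1,-17,0,8.7],[0.1,0.1,-18.5,0,8.7],[0.1,0.1,-19.5,0,8.7],[0.1,0.1,-19.8,0,8.7],[0.1,0.1,-19.8,0,8.7],[0.1,0.1,-19.8,0,8.7]]'
python3 - <<'E'
from rig import cams
import cv2
for n in("top","side"):
    c=cams.capture(n); cv2.imwrite(f"pics/{n}1.png",c["image"])
import numpy as np
a=cv2.imread("pics/top1.png")[140:260,340:460];b=cv2.imread("pics/side1.png")[90:190,240:340]
cv2.imwrite("pics/c1.png",np.hstack([cv2.resize(a,(400,400)),cv2.resize(b,(400,400))]))
E
```

```text
time_s: 1.77
position: [0.5144, -0.3608, 0.0253]
tcp_rot: [[0.961, 0.275, 0.001], [0.275, -0.961, -0.001], [0.001, 0.001, -1.0]]
force: [1.0, -0.0, 1.4]
opening: 1.002
grasp_force: 0.0
```

View pics/c1.png

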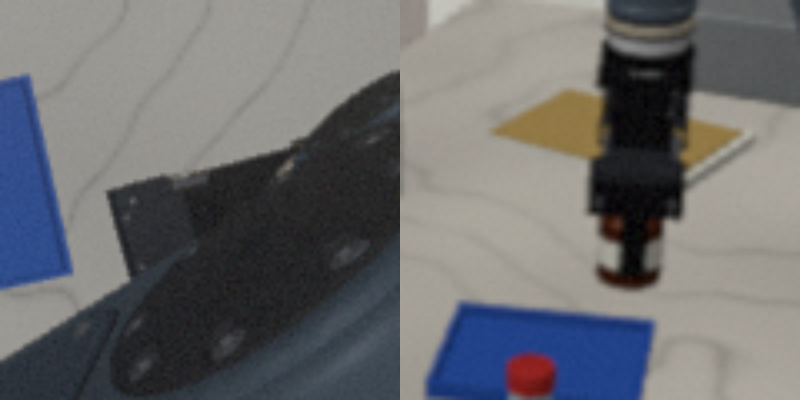

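The side crop shows the finger centred on the bottle (crop x≈631), so I'll close and lift.

```bash
python3 -m inch '[[0,0,0,0,4],[0,0,0,0,4],[0,0,0,0,4],[0,0,0,0,4],[0,0,0,0,4],[0,0,0,0,4]]'; python3 -m inch '[[0,0,1,0,4],[0,0,2,0,4],[0,0,3,0,4],[0,0,3,0,4],[0,0,3,0,4],[0,0,3,0,4],[0,0,3,0,4],[0,0,3,0,4]]'; python3 -m inch '[[0,0,0,0,4],[0,0,0,0,4]]' | grep force;python3 -m inch '[[0,0,0,0,4],[0,0,0,0,4]]' | grep -E 'force|time'
```

```text
time_s: 2.37
position: [0.5146, -0.3614, 0.0249]
tcp_rot: [[0.961, 0.275, 0.002], [0.275, -0.961, -0.002], [0.001, 0.003, -1.0]]
force: [0.0, -1.1, -0.4]
opening: 0.648
grasp_force: 30.0
time_s: 3.03
position: [0.5136, -0.3599, 0.054]
tcp_rot: [[0.961, 0.275, -0.001], [0.275, -0.961, 0.001], [-0.001, -0.001, -1.0]]
force: [-0.7, 0.3, -5.0]
opening: 0.646
grasp_force: 30.0
force: [0.4, -0.2, -4.6]
grasp_force: 30.0
time_s: 3.37
force: [-0.6, 0.2, -5.5]
grasp_force: 30.0
```

It weighs about 5 N, so roughly 0.5 kg: this is the full one. Next I carry it to the tray.

```bash
python3 -m inch '[[0,0,2,0,4],[0,0,4,0,4],[0.2,3,5,0,4],[0.4,6,5,0,4],[0.6,9,5,0,4],[0.8,12,5,0,4],[1,15,5,0,4],[1.2,17.1,5,0,4],[1.2,17.1,5,0,4],[1.2,17.1,5,0,4]]'; python3 -m inch '[[0,0,-2,0,4],[0,0,-4,0,4],[0,0,-5,0,4],[0,0,-6,0,4],[0,0,-6.6,0,4],[0,0,-7,0,4],[0,0,-7,0,4],[0,0,-7,0,4]]'
python3 - <<'E'
from rig import cams
import cv2
c=cams.capture("side"); cv2.imwrite("pics/s2.png",cv2.resize(c["image"][90:210,220:340],(600,600)))
E
```

```text
time_s: 4.2
position: [0.526, -0.188, 0.1047]
tcp_rot: [[0.961, 0.278, -0.0], [0.278, -0.961, -0.0], [-0.0, 0.0, -1.0]]
force: [-0.8, -0.7, -5.3]
opening: 0.647
grasp_force: 30.0
time_s: 4.87
position: [0.5263, -0.1897, 0.0348]
tcp_rot: [[0.961, 0.275, 0.001], [0.275, -0.961, -0.0], [0.0, 0.0, -1.0]]
force: [0.4, -0.5, -4.6]
opening: 0.647
grasp_force: 30.0
```

View pics/s2.png

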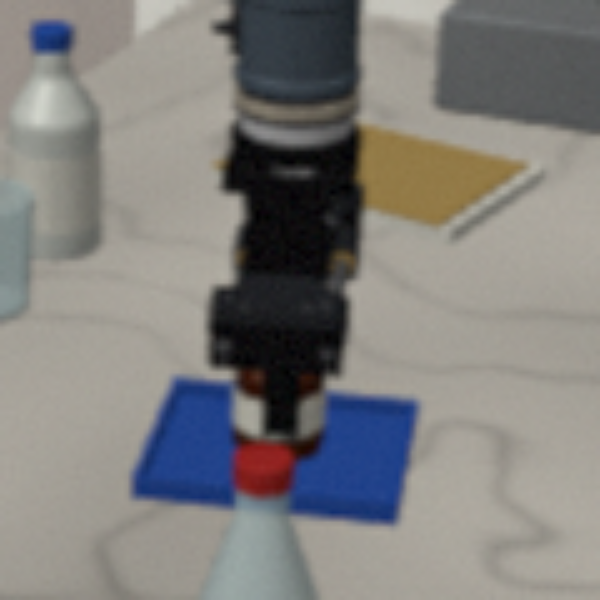

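The bottle hangs over the tray centre, with its base near crop (280,445). I'll lower the last 5 mm gently.

```bash
python3 -m inch '[[0,0,-0.1,0,4],[0,0,-0.2,0,4],[0,0,-0.3,0,4],[0,0,-0.4,0,4],[0,0,-0.4,0,4],[0,0,-0.4,0,4]]'; python3 -m inch '[[0,0,-0.05,0,4],[0,0,-0.1,0,4],[0,0,-0.1,0,4],[0,0,-0.1,0,4]]'|grep -E 'pos|force'
```

```text
time_s: 5.42
position: [0.5259, -0.1892, 0.0305]
tcp_rot: [[0.961, 0.275, -0.0], [0.275, -0.961, 0.0], [-0.0, -0.0, -1.0]]
force: [1.4, 0.5, -4.8]
opening: 0.641
grasp_force: 30.0
position: [0.526, -0.1894, 0.0298]
force: [-0.2, 0.1, -1.8]
grasp_force: 30.0
```

```bash
python3 -m inch '[[0,0,-0.05,0,4],[0,0,-0.05,0,4],[0,0,-0.05,0,4]]'|grep -E 'pos|force'; python3 -m inch '[[0,0,0,0,6.2],[0,0,0,0,7],[0,0,0,0,8.7],[0,0,0,0,8.7],[0,0,0,0,8.7],[0,0,0,0,8.7]]'|grep -E 'pos|force|open'; python3 -m inch '[[0,0,2,0,8.7],[0,0,4,0,8.7],[0,0,7,0,8.7],[0,0,10,0,8.7],[0,0,14,0,8.7],[0,-4,18,0,8.7],[-4,-8,18,0,8.7],[-7,-12,18,0,8.7],[-9,-16,18,0,8.7],[-9,-18,18,0,8.7]]'; python3 -m inch '[[-4,-4,0,0,8.7],[-7,-8,0,0,8.7],[-10,-12,0,0,8.7],[-13,-15,0,0,8.7],[-15,-18,0,0,8.7],[-15,-18,0,0,8.7],[-15,-18,0,0,8.7]]'
python3 - <<'E'
from rig import cams
import cv2,numpy as np
a=cams.capture("top")["image"];b=cams.capture("side")["image"]
cv2.imwrite("pics/f.png",np.hstack([cv2.resize(a[140:260,270:390],(400,400)),cv2.resize(b[100:210,220:330],(400,400))]))
E
```

```text
position: [0.526, -0.1894, 0.0298]
force: [-1.5, 0.5, 4.3]
grasp_force: 30.0
position: [0.526, -0.1894, 0.0289]
force: [-0.1, -0.4, 0.5]
opening: 0.971
grasp_force: 0.0
time_s: 7.33
position: [0.4375, -0.359, 0.2094]
tcp_rot: [[0.961, 0.276, -0.001], [0.276, -0.961, 0.001], [-0.001, -0.001, -1.0]]
force: [1.5, -0.1, -0.9]
opening: 0.996
grasp_force: 0.0
time_s: 7.92
position: [0.2858, -0.5444, 0.2088]
tcp_rot: [[0.963, 0.27, -0.001], [0.27, -0.963, -0.004], [-0.002, 0.004, -1.0]]
force: [1.2, -0.4, 1.3]
opening: 1.001
grasp_force: 0.0
```

View pics/f.png

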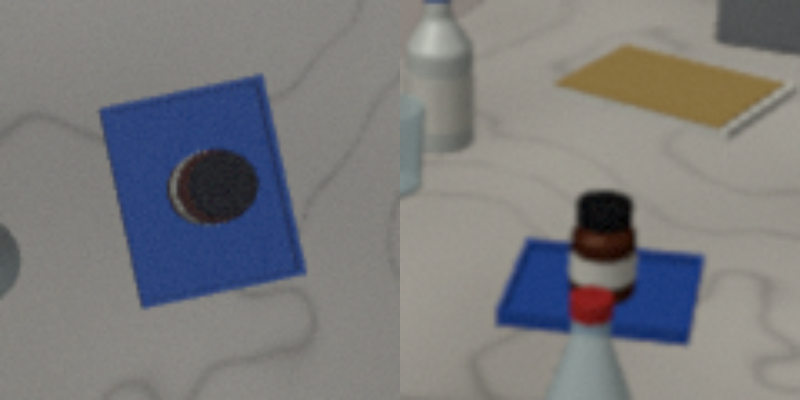

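The bottle stands upright inside the tray (cap at crop (225,185) from the top) and the arm is clear.

```bash
python3 -c "from rig import bot;print(bot.hand_in())"
```

```text
the job is handed in; nothing more can be done
None
```

The first bottle I lifted weighed about 5 N (roughly 0.5 kg), so it is the full one; it now stands upright in the blue tray, the other two bottles were not touched, and the job is handed in.

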